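# Set the probe thermometer in the steaming pot's lid port

## Robot

A 6-joint arm with a two-finger parallel gripper is mounted at the origin on a cart in front of the work surface, level with it; the furniture and walls round the work are solid. World frame = base frame: x ahead of the robot, y to its left, z up, the work surface at z = 0. Lengths are in mm, angles in rad, forces in N, time in s.
With the tool pointing down it reaches from about 300 to 775 mm from the base axis. Payload 14.6 kg.
Tool frame: the origin (TCP) lies at the very end of the fingers, on their centre line; the grasp point (between the pads) lies 19 mm behind it; z points along the fingers, y is the line along which they close (so a half turn about z gives the same grasp; the last joint's range is limited). The gripper opens to 94 mm and grips with 3 to 60 N. Pads are 16 mm wide; open, the fingers measure 119 mm over their backs; the gripper's body (75 mm by 177 mm) begins 78 mm behind the grasp point.
Start: joints at [1.28, 0.3, 1.521, -0, 1.321, -0.067], TCP at [122.063, 536.274, 205.446] pointing down, gripper open.
Joint ranges: [-3.03, 3.03], [-0.79, 2.21], [0.23, 2.52], [-1.04, 4.18], [0, 3.07], [-2.55, 2.55]. Speed limits (rad/s): [2.22, 2.22, 2.57, 3.14, 3.14, 3.14].

## Interface

Orientations are given as [roll, pitch, yaw] about the fixed x, y, z axes, in that order (R = Rz(yaw) Ry(pitch) Rx(roll)).
In Python, from cell import manip, eyes, ticket gives the robot as it stands. The module is installed in compiled form; this text tells all that it offers.
- The arm moves only by the tool arm_command, never from a script. Its argument "plan" is a list of rows, each a list of 5 numbers: the opening, from -1 (shut) to 1 (fully open), then the shift along the tool's x, y, z in m, then the turn about the tool's z in rad. In form: [[jaw, dx, dy, dz, roll], ...]. A call has 1 to 20 rows; each row shifts and turns the commanded pose from where the row before left it, along the tool's axes as they then stand; what a row does not reach is not made up. A row lasts 1/8 s, in which the tool goes at most 62.5 mm and 10.7 degrees, less where a joint would pass 70% of its speed; a pose out of reach is approached as far as the arm can. A call is refused whole if a number of a shift passes 0.0625 or a number of a turn 0.188, either way. A call with a gripper value outside its range is refused whole. The fingers move at their own pace and stop on an object; "newtons" is the grip in N (left out, the last holds). Time passes only in rows, so rows that do not move let the fingers close. It gives the time, the measured TCP pose, the force, the opening and the grip force at its end, in the units of the state.
- manip.read_state(): the state, without advancing time (a new reading comes with each control period).
- eyes.camera(name): name is "scene" or "top"; returns a dict with "img" (480x640x3 uint8, blue, green, red), "z_map" (480x640 float32, mm along the optical axis (not along the pixel's ray), 0 where there is no reading), "fx", "fy", "cx", "cy" (pixels), "dist" ([k1, k2, p1, p2, k3] as OpenCV has them; the pictures are not rectified), "eye" and "orientation" of the camera in the world. Camera axes: x right, y down, z forward; pixel columns grow to the right and rows downward; lengths in mm; the calibration is good to about 2 mm. A picture is of the moment at which its call begins.
- ticket.sign_off(): hands the job in; it is judged then, once.
The state is a dict: "clock": time; "joints": joint angles; "qd": joint speeds; "effort": joint torques, N m; "eef_pos": TCP position; "eef_rot": TCP orientation; "wrist_force": force on the tool from outside, world axes, zero at the start; "moment": the same for the moment, N m; "finger_gap": finger opening in mm; "finger_force": force on a finger pad.
Only numpy, scipy, OpenCV 4.12 (cv2) and the standard library are available. Lean on these libraries where they do the work, as an engineer would, in place of code of your own. Each camera call takes 0.05 s, during which the arm holds its last target. There are 200 camera calls.

## Task

Take the orange probe thermometer out of its stand by its head and lower its stem through the black collar in the lid of the steaming pot, without touching the collar or the rest of the pot, until you feel the tip rest gently on the hidden steaming plate inside. Then raise it so that the tip hangs 2 cm above that plate, and finish while still holding it there, still and upright, with the stem centred in the collar and touching nothing but the gripper. Leave the salt shaker and squeeze bottle alone.

Things in the scene. Friction and masses are not known exactly. Their poses are not given: they have to be found in the camera images.
- probe: Probe thermometer, loose, about 0.06 to 0.11 kg, starts upright in the stand. Origin at the tip of its stem, z points up along the stem to the head. Straight steel stem 7 mm thick, round end, 120 mm from tip to the head's underside. Orange head, a rounded box 24 (its x) x 46 (its y) x 48 (its z) mm with a small dark display on top, its middle 144 mm above the tip: grip the head across its 24 mm.
- probe_tip (a point): The tip (lowest point) of the probe's stem.
- probe_mid (a point): Point on the stem's axis 60 mm above the tip.
- probe_head (a point): Middle of the probe's orange head, 144 mm above the tip.
- stand: Fixed table stand of the probe: dark round foot 84 mm across with a grey upright tube, outer diameter 34 mm, bore 20 mm, top 136 mm above the table. The head of the probe sits on the tube's top, the stem hangs inside, the tip 16 mm above the table. Origin on the table at the tube's axis, z up. The probe starts with its yaw equal to the stand's.
- pot: Fixed metal steaming pot, 150 mm across (200 mm over its two side handles along its y), with its lid on; lid top 96 mm above the table. Origin at the centre of its underside, z up. The black collar (port) stands on the lid 35 mm from the centre towards the pot's +x; a low black lid handle lies at 30 mm towards -x, its top 20 mm above the lid's top, along y.
- port (a point): Centre of the collar's mouth, 116 mm above the table. The collar is black rubber, 42 mm outer diameter, 20 mm high above the lid; the vertical round bore through collar and lid is 20 mm across and 26 mm long, open to the inside of the pot.
- plate: Steaming plate hidden in the pot, a flat steel disc 124 mm across; origin at the centre of its upper face, z up. That face lies somewhere from 25 to 55 mm above the table, different each time. It rides on soft feet: it yields downward about 1.4 mm per newton, up to 12 mm, and springs back.
- salt_shaker: Bystander: salt shaker with grey top, 44 mm across, 90 mm high; leave alone. Origin at the centre of its underside.
- squeeze_bottle: Bystander: red squeeze bottle, 59 x 68 mm, 214 mm high; leave alone. Origin at the centre of its underside.
Not all that is in view belongs to the job. Of the things shaped like the probe, the orange one is meant.

How it is judged (in metres and radians):
On the way, in this order (a step that is already met when the one before it is completed fails the run):
1. the probe is lifted clear of its stand, upright, and its tip is above the collar (height (world z) of probe_tip above 0.118 m and angle between probe's own z axis and vertical below 0.3 rad and contact force between the fingers and probe above 0.5 N), for 0.1 s.
2. the tip, lowered through the collar, rests on the hidden plate (contact force between probe and plate above 0.4 N and horizontal distance between probe_tip and port below 0.01 m and height (world z) of probe_tip below 0.07 m), for 0.05 s.
At the end, for the whole second after the job is handed in: The probe is held still by the gripper with its tip 12 to 28 mm above the steaming plate, its axis within 4 mm of the collar's centre at 60 mm above the tip and within 5 mm at the tip, leaning less than 5 degrees, touching neither pot nor plate (z of probe_tip in the frame of plate between 0.012 and 0.028 m and horizontal distance between probe_tip and port below 0.005 m and horizontal distance between probe_mid and port below 0.004 m and angle between probe's own z axis and vertical below 0.09 rad and linear speed of probe below 0.02 m/s and contact force between the fingers and probe above 0.5 N and contact force between probe and pot below 0.1 N and contact force between probe and plate below 0.1 N); the arm keeps its last pose, push and grip.
It fails at once if the probe touches the collar, the lid or another part of the pot (contact force between probe and pot above 0.2 N).
It fails at once if the probe presses harder than 12 N on the plate (contact force between probe and plate above 12 N).
It fails at once if the salt shaker or squeeze bottle is disturbed (moved over 2 cm) (distance of any of salt_shaker, squeeze_bottle from where it was at the start of the episode above 0.02 m).
It also fails if it takes over 51 s, if anything falls off the work surface, if the arm or the gripper's body presses on something with over 40 N, if the wrist force passes 120 N, or if a joint passes its speed limit or range.

## Working session

There is one attempt and no reset: what is moved stays moved. The work goes in short steps, Python scripts to look and compute and a tool call to move; the robot and the scene stay as the last step left them, time stands still between calls to the robot, and variables do not carry over. Pictures are saved under pics/ and viewed, at most 10 in all, crops included, and the job is handed in when it is done.

Besides the shell and the picture viewer there is one more tool, called after "Emit:" by a JSON object that holds its "fn" and its "kwargs". arm_command: Moves the arm, as the interface text tells. Its arguments: {"type":"object","properties":{"plan":{"type":"array"},"newtons":{"type":"number"}},"required":["plan"]}

```bash
mkdir -p pics; cat > h.py <<'E'
import numpy as np, cv2
from scipy.spatial.transform import Rotation as R
from cell import manip, eyes, ticket
def cloud(c):
    z=c["z_map"]; K=np.array([[c["fx"],0,c["cx"]],[0,c["fy"],c["cy"]],[0,0,1]])
    v,u=np.mgrid[0:480,0:640]
    p=cv2.undistortPoints(np.stack([u,v],-1).reshape(-1,1,2).astype(float),K,np.array(c["dist"],float)).reshape(480,640,2)
    d=np.dstack([p,np.ones((480,640))])
    o=np.array(c["orientation"],float)
    M=o if o.shape==(3,3) else R.from_euler('xyz',o).as_matrix()
    ray=d@M.T
    return ray*z[...,None]+np.array(c["eye"]), ray
def onplane(c,ray,uv,h):
    e=np.array(c["eye"]); r=ray[int(round(uv[1])),int(round(uv[0]))]
    return e+r*(h-e[2])/r[2]
E
python3 - <<'E'
from h import *
for n in("scene","top"):
    c=eyes.camera(n); cv2.imwrite(f"pics/{n}0.png",c["img"]); print(n,c["eye"],c["orientation"],c["fx"],c["dist"])
    np.save(f"{n}.npy",c,allow_pickle=True)
print(manip.read_state())
E
```

```text
scene [174.1832063  813.51023139 682.37110591] [-2.15478298 -0.00267961 -2.62753226] 563.19896709048 [0.04087166 0.         0.         0.         0.        ]
top [307.74421161 -72.91743349 949.73182141] [-2.80026489 -0.00744417 -1.08105992] 465.66329781564986 [-0.08570784  0.          0.          0.          0.        ]
{'clock': 0.1, 'joints': array([ 1.28036477e+00,  3.00422029e-01,  1.52150588e+00,  7.43537655e-06,
        1.32071492e+00, -6.65916898e-02]), 'qd': array([-7.48126528e-05, -1.56240769e-03, -1.79912056e-03,  4.37335404e-04,
        5.68539619e-04, -6.63916910e-04]), 'effort': array([ 2.58354747e-03, -5.32646334e+01, -3.53283906e+01,  7.09332456e-02,
        2.34963780e-02, -1.17168256e-04]), 'eef_pos': array([122.01558281, 536.05423284, 204.94506287]), 'eef_rot': array([-3.14054529e+00, -7.70671447e-05,  2.91775090e+00]), 'wrist_force': array([ 0.24110823, -0.28230793,  0.14894036]), 'moment': array([ 0.00419832, -0.01617976, -0.00821696]), 'finger_force': 0.0, 'finger_gap': 94.20372852266127}
```

View pics/scene0.png

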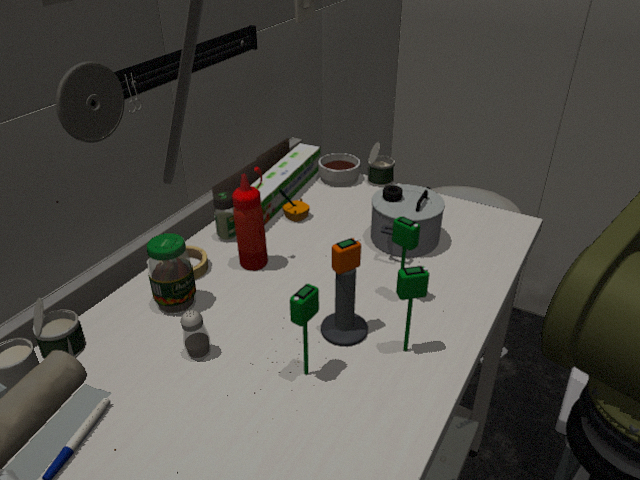

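View pics/top0.png

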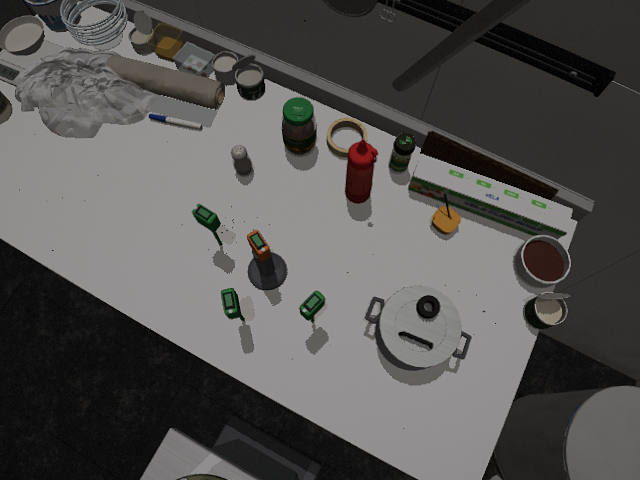

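The scene view shows the orange probe head at about (346,256) on its stand (344,330). Three green decoys surround it, at (305,304), (405,235) and (412,283), and the pot collar is at (393,192). In the top view the head is at (259,246), the collar at (428,306) and the lid handle at (415,340).

```bash
python3 - <<'E'
from h import *
from scipy import ndimage as nd
for n in("scene","top"):
    c=np.load(f"{n}.npy",allow_pickle=True).item(); P,ray=cloud(c)
    hsv=cv2.cvtColor(c["img"],cv2.COLOR_BGR2HSV)
    H,S,V=cv2.split(hsv)
    def blob(m,lim):
        l,k=nd.label(m)
        for i in range(1,k+1):
            q=l==i
            if q.sum()>40:
                pts=P[q&(c["z_map"]>0)]; 
                v,u=np.nonzero(q); yield q,(u.mean(),v.mean()),pts
    for name,m in(("orange",(H>4)&(H<16)&(S>150)&(V>60)),("green",(H>45)&(H<85)&(S>120)&(V>30))):
        for q,uv,pts in blob(m,0):
            t=pts[pts[:,2]>np.percentile(pts[:,2],97)-6] if len(pts) else pts
            if len(t)<3 or t[:,2].mean()<100: continue
            r=cv2.minAreaRect(t[:,:2].astype(np.float32))
            print(n,name,np.round(uv),len(pts),"zmax",pts[:,2].max().round(),"top rect",np.round(r[0]),np.round(r[1]),round(r[2]))
    # collar
    u0,v0=(393,192) if n=="scene" else (428,306)
    sub=np.zeros((480,640),bool); sub[v0-25:v0+25,u0-25:u0+25]=1
    m=sub&(V<60)
    z=P[...,2]
    top=m&(z>110)&(z<122)
    t=P[top]; print(n,"collar pts",len(t),t.mean(0).round(1), cv2.minEnclosingCircle(t[:,:2].astype(np.float32)))
    l,k=nd.label(m); i=l[v0,u0]; 
    # lid
    lid=(abs(z-96)<4)&(c["z_map"]>0)&(P[...,0]>350)
    l,k=nd.label(lid); b=np.argmax(np.bincount(l.ravel())[1:])+1; t=P[l==b]
    print("lid",len(t),cv2.minEnclosingCircle(t[:,:2].astype(np.float32)))
    hd=(z>108)&(z<125)&(V<60); t=P[hd]
    l,k=nd.label(hd)
    for i in range(1,k+1):
        t=P[l==i]
        if len(t)>20: print("dark",len(t),cv2.minAreaRect(t[:,:2].astype(np.float32)),t[:,2].mean())
    # stand foot
    for nm,(a,b2,cx,cy) in {"stand":(0,0,344,330)}.items(): pass
E
```

```text
scene orange [345. 257.] 682 zmax 186.0 top rect [508. 156.] [45. 22.] 43
scene green [408. 260.] 1452 zmax 172.0 top rect [432.  81.] [ 43. 172.] 27
scene green [164. 246.] 709 zmax 140.0 top rect [818. 242.] [61. 64.] 56
scene green [346. 243.] 64 zmax 187.0 top rect [513. 150.] [25. 15.] 65
scene green [413. 270.] 71 zmax 172.0 top rect [400. 143.] [23. 17.] 40
scene green [304. 312.] 916 zmax 172.0 top rect [516. 273.] [45. 22.] 86
scene green [407. 325.] 146 zmax 113.0 top rect [398. 146.] [4. 3.] 16
scene collar pts 174 [ 567.3 -166.3  115.4] ((546.7299194335938, -160.74310302734375), 45.72496795654297)
lid 1724 ((536.859619140625, -174.03529357910156), 79.42413330078125)
dark 23 ((979.9237670898438, -1082.5616455078125), (9.501845359802246, 61.111663818359375), 2.518296480178833) 116.38010581762292
dark 24 ((980.1762084960938, -969.9434814453125), (8.421048164367676, 69.74617767333984), 2.7247345447540283) 115.75030352930396
dark 24 ((979.7271728515625, -812.7339477539062), (65.52425384521484, 5.801761627197266), 88.85629272460938) 117.54643963082736
dark 83 ((979.195922851562
[... 2111 characters left out ...]
158.170654296875), 0.11437703669071198) 116.46525951949485
dark 157 ((797.46240234375, 229.78668212890625), (25.65178680419922, 62.5283203125), 23.372974395751953) 114.49599013146735
dark 123 ((751.4275512695312, 62.46070861816406), (19.42593765258789, 52.8414421081543), 12.424178123474121) 117.13857355738489
dark 34 ((500.96038818359375, 140.7981414794922), (7.281476020812988, 26.371421813964844), 33.47987365722656) 114.6987425185458
dark 321 ((568.4164428710938, -172.56271362304688), (40.535987854003906, 39.835086822509766), 59.20951461791992) 114.92196408762474
dark 130 ((503.9134216308594, -178.26100158691406), (8.393287658691406, 60.914608001708984), 4.368982791900635) 114.3244226698363
```

```bash
python3 - <<'E'
from h import *
for n in("scene","top"):
    c=np.load(f"{n}.npy",allow_pickle=True).item(); P,ray=cloud(c)
    m=(P[...,2]>179)&(P[...,2]<192)&(np.hypot(P[...,0]-511,P[...,1]-150)<45)
    t=P[m]; r=cv2.minAreaRect(t[:,:2].astype(np.float32)); b=cv2.boxPoints(r)
    e=[b[1]-b[0],b[2]-b[1]]; L=max(e,key=lambda x:np.hypot(*x)); 
    print(n,len(t),r,"long axis deg",np.degrees(np.arctan2(L[1],L[0])),"mean",t.mean(0))
    # stand foot: dark pts near table
    m=(P[...,2]>3)&(P[...,2]<20)&(np.hypot(P[...,0]-508,P[...,1]-152)<60)&(c["img"].max(2)<90)
    print("foot",cv2.minEnclosingCircle(P[m][:,:2].astype(np.float32)),m.sum())
    m=(P[...,2]>130)&(P[...,2]<240)&(np.hypot(P[...,0]-640,P[...,1]-100)<90)
    if m.any(): print("tall",P[m].mean(0),P[m].max(0))
s=manip.read_state(); print(R.from_euler('xyz',s['eef_rot']).as_matrix().round(3))
E
```

```text
scene 270 ((509.853759765625, 151.351806640625), (46.467350006103516, 23.521055221557617), 61.78561019897461) long axis deg 61.785664 mean [509.70198508 153.84015181 183.41970582]
foot ((510.9713134765625, 152.44654846191406), 42.78417205810547) 979
top 307 ((512.045654296875, 147.98587036132812), (45.35914993286133, 23.79303741455078), 62.381900787353516) long axis deg 62.381905 mean [511.29052377 147.40213923 183.39847684]
foot ((511.72369384765625, 147.8936767578125), 41.86001205444336) 810
[[-0.975  0.222 -0.   ]
 [ 0.222  0.975 -0.001]
 [ 0.    -0.001 -1.   ]]
```

Emit:
{"fn": "arm_command", "kwargs": {"plan": [[0.3,0,0,-0.02,0],[0.3,0,0,-0.02,0],[0.3,-0.0388,-0.0242,0,0],[0.3,-0.0388,-0.0242,0,0],[0.3,-0.0388,-0.0242,0,0],[0.3,-0.0388,-0.0242,0,0],[0.3,-0.0388,-0.0242,0,0],[0.3,-0.0388,-0.0242,0,0],[0.3,-0.0388,-0.0242,0,0],[0.3,-0.0388,-0.0242,0,0],[0.3,-0.0388,-0.0242,0,0],[0.3,-0.0388,-0.0242,0,0],[0.3,-0.0388,-0.0242,0,0],[0.3,-0.0388,-0.0242,0,0]]}}

```text
clock: 1.85
eef_pos: [512.4, 148.5, 245.2]
eef_rot: [-3.141, -0.0, 2.918]
wrist_force: [0.2, 0.3, 0.1]
finger_gap: 61.1
finger_force: 0.0
```

Emit:
{"fn": "arm_command", "kwargs": {"plan": [[0.3,0,0,0,0.183],[0.3,0,0,0,0.183],[0.3,0,0,0,0.183],[0.3,0,0,0,0.183],[0.3,0,0,0,0.183],[0.3,0,0,0,0.183],[0.3,0,0,0,0.183],[0.3,0,0,0,0.183],[0.3,0,0,0,0.183],[0.3,0,0,0,0.183],[0.3,0,0,0,0]], "newtons": 15}}

```text
clock: 3.22
eef_pos: [511.5, 149.8, 245.2]
eef_rot: [-3.141, 0.0, 1.089]
wrist_force: [0.1, 0.0, 0.6]
finger_gap: 60.9
finger_force: 0.0
```

```bash
python3 - <<'E'
from h import *
s=manip.read_state(); print(s['clock'],s['eef_pos'],s['eef_rot'],s['finger_gap'],s['joints'])
M=R.from_euler('xyz',s['eef_rot']).as_matrix(); print(M.round(3))
print("tool-frame offset to head", M.T@(np.array([511,149.5,145])-s['eef_pos']))
for n in("scene","top"):
    cv2.imwrite(f"pics/{n}1.png",eyes.camera(n)["img"])
a=cv2.imread("pics/scene1.png")[130:410,200:520]; b=cv2.imread("pics/top1.png")[130:410,120:440]
cv2.imwrite("pics/both1.png",np.hstack([a,b]))
E
```

```text
3.225 [511.49647353 149.77217564 245.19032836] [-3.14119094e+00  3.50584191e-04  1.08897656e+00] 60.91861606949879 [ 2.16128937e-01  2.33791262e-01  1.51164912e+00 -1.06045080e-05
  1.39668535e+00  6.97950611e-01]
[[ 0.463  0.886 -0.001]
 [ 0.886 -0.463 -0.   ]
 [-0.    -0.    -1.   ]]
tool-frame offset to head [ -0.43612625  -0.27357952 100.19060541]
```

View pics/both1.png

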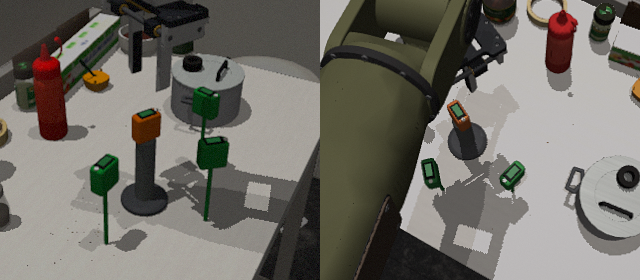

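The gripper hangs over the orange head, with the jaw line across the head's 24 mm. In the crop the head is at (147,125), and the fingers at (135,60) and (163,70) sit 60 mm above it. I'll descend and grip.

Emit:
{"fn": "arm_command", "kwargs": {"plan": [[0.3,0,0,0.02,0],[0.3,0,0,0.02,0],[0.3,0,0,0.02,0],[0.3,0,0,0.02,0],[0.3,0,0,0.02,0],[0.3,0,0,0,0],[-0.3,0,0,0,0],[-0.6,0,0,0,0],[-1,0,0,0,0],[-1,0,0,0,0],[-1,0,0,0,0],[-1,0,0,0,0]], "newtons": 15}}

```text
clock: 4.82
eef_pos: [511.7, 149.8, 145.7]
eef_rot: [3.141, -0.0, 1.088]
wrist_force: [-0.4, 0.4, 4.1]
finger_gap: 24.2
finger_force: 15.0
```

Emit:
{"fn": "arm_command", "kwargs": {"plan": [[-1,0,0,0,0],[-1,0,0,-0.01,0],[-1,0,0,-0.02,0],[-1,0,0,-0.02,0],[-1,0,0,-0.02,0],[-1,0,0,-0.02,0],[-1,0,0,-0.02,0],[-1,0,0,-0.02,0],[-1,0,0,-0.02,0],[-1,0,0,-0.01,0],[-1,0,0,0,0],[-1,0,0,0,0]], "newtons": 25}}

```text
clock: 6.32
eef_pos: [511.4, 149.7, 304.6]
eef_rot: [-3.141, 0.001, 1.088]
wrist_force: [-0.2, 1.2, -0.9]
finger_gap: 23.7
finger_force: 25.0
```

```bash
python3 - <<'E'
from h import *
s=manip.read_state(); print(s['clock'],s['eef_pos'],s['eef_rot'],s['finger_gap'],s['wrist_force'])
M=R.from_euler('xyz',s['eef_rot']).as_matrix()
print("tool-frame to port, 4cm short in x", M.T@(np.array([568.5,-171,296])-s['eef_pos']))
for n in("scene","top"):
    cv2.imwrite(f"pics/{n}2.png",eyes.camera(n)["img"])
cv2.imwrite("pics/both2.png",np.hstack([cv2.imread("pics/scene2.png")[60:380,200:520],cv2.imread("pics/top2.png")[100:420,120:440]]))
E
```

```text
6.325 [511.40584903 149.72715357 304.628474  ] [-3.14064013e+00  8.02995489e-04  1.08775511e+00] 23.734697036893458 [-0.19386619  1.17293855 -0.92699668]
tool-frame to port, 4cm short in x [-257.50582882  199.53974157    8.64519123]
```

View pics/both2.png

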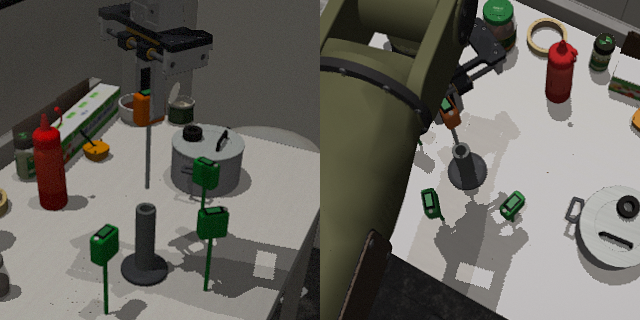

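The probe hangs upright in the gripper, clear of the stand. In the crop the head is at (143,108), the tip at (148,188) and the empty tube's top at (146,208). I'll carry it over to the pot.

Emit:
{"fn": "arm_command", "kwargs": {"plan": [[-1,-0.0103,0.008,0,0],[-1,-0.0206,0.016,0,0],[-1,-0.0206,0.016,0,0],[-1,-0.0206,0.016,0,0],[-1,-0.0206,0.016,0,0],[-1,-0.0206,0.016,0,0],[-1,-0.0206,0.016,0,0],[-1,-0.0206,0.016,0,0],[-1,-0.0206,0.016,0,0],[-1,-0.0206,0.016,0,0],[-1,-0.0206,0.016,0,0],[-1,-0.0206,0.016,0,0],[-1,-0.0206,0.016,0,0],[-1,-0.0103,0.0076,0,0],[-1,0,0,0.01,0],[-1,0,0,0.01,0],[-1,0,0,0.01,0],[-1,0,0,0,0],[-1,0,0,0,0]]}}

```text
clock: 8.8
eef_pos: [571.2, -183.6, 275.8]
eef_rot: [3.141, -0.0, 1.088]
wrist_force: [0.1, -0.9, -0.0]
finger_gap: 23.7
finger_force: 25.0
```

```bash
python3 - <<'E'
from h import *
s=manip.read_state(); print(s['clock'],s['eef_pos'],s['eef_rot'],s['finger_gap'],s['wrist_force'])
for n in("scene","top"):
    c=eyes.camera(n); np.save(f"{n}3.npy",c,allow_pickle=True)
    im=c["img"]
    u,v=(393,160) if n=="scene" else (425,290)
    cv2.imwrite(f"pics/{n}3.png",cv2.resize(im[v-75:v+75,u-65:u+65],None,fx=3,fy=3,interpolation=cv2.INTER_NEAREST))
cv2.imwrite("pics/both3.png",np.hstack([cv2.imread("pics/scene3.png"),cv2.imread("pics/top3.png")]))
E
```

```text
8.8 [ 571.17008406 -183.58594429  275.76894754] [ 3.14116054e+00 -3.28097341e-05  1.08815165e+00] 23.72840277876725 [ 0.14316187 -0.88855445 -0.01671802]
```

View pics/both3.png

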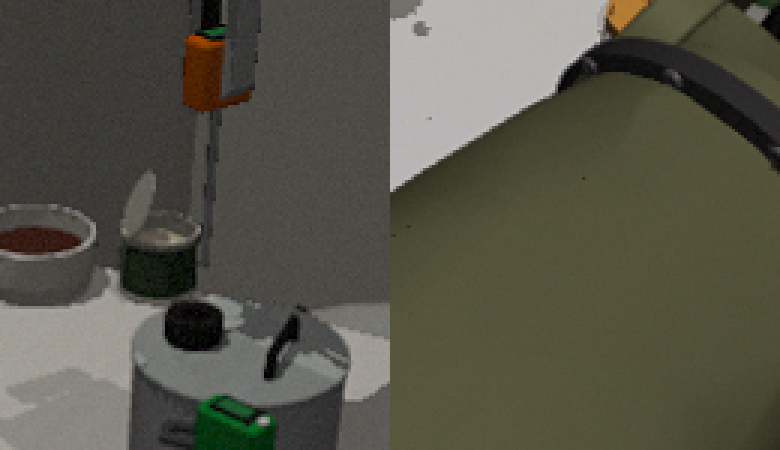

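The top camera is now blocked by the arm. The scene crop shows the stem ending about 12 mm off the collar, because I gave one transfer row too many: tip at crop (203,265), collar at (193,312). I'll shift it over the collar and measure in the scene view.

Emit:
{"fn": "arm_command", "kwargs": {"plan": [[-1,0.005,-0.004,0,0],[-1,0.005,-0.0045,0,0],[-1,0,0,0.01,0],[-1,0,0,0,0],[-1,0,0,0,0],[-1,0,0,0,0]]}}

```text
clock: 9.65
eef_pos: [568.3, -171.1, 265.6]
eef_rot: [3.141, -0.0, 1.088]
wrist_force: [-0.4, -0.3, -0.2]
finger_gap: 24.1
finger_force: 25.0
```

```bash
cat > meas.py <<'E'
from h import *
s=manip.read_state(); t=s['eef_pos']; M=R.from_euler('xyz',s['eef_rot']).as_matrix(); print(s['clock'],t,s['wrist_force'])
c=eyes.camera("scene"); P,ray=cloud(c); e=np.array(c["eye"])
c0=np.load("scene.npy",allow_pickle=True).item(); P0,_=cloud(c0)
# collar: dark outline in first picture, top face & wall
m=(P0[...,2]>100)&(P0[...,2]<122)&(c0["img"].max(2)<60)&(np.hypot(P0[...,0]-568,P0[...,1]+171)<30)
q=P0[m]; look=(q.mean(0)-e)[:2]; look/=np.hypot(*look); lat=np.array([-look[1],look[0]])
def az(p): d=p[...,:2]-e[:2]; return np.arctan2(d@lat,d@look)
a=az(q); D=np.hypot(*(np.array([568.3,-171])-e[:2]))
print("collar lateral mm",D*(a.min()+a.max())/2,"width",D*(a.max()-a.min()),len(q))
print("collar near/far (top face depth)", [(np.percentile(((q[q[:,2]>113])[:,:2]-e[:2])@look,k)) for k in(2,50,98)],"D",D)
# stem: points near TCP axis, below head
Z=t[2]-129.6
for lo,hi in((3,30),(30,60),(60,100)):
    m=(P[...,2]>Z+lo)&(P[...,2]<Z+hi)&(np.hypot(P[...,0]-t[0],P[...,1]-t[1])<20)
    q=P[m]
    if len(q): print("stem",lo,hi,len(q),"xy",q[:,:2].mean(0),"lat",D*np.median(az(q)),"depth",np.median((q[:,:2]-e[:2])@look))
hsv=cv2.cvtColor(c["img"],cv2.COLOR_BGR2HSV)
m=(hsv[...,0]>4)&(hsv[...,0]<16)&(hsv[...,1]>150)&(np.hypot(P[...,0]-t[0],P[...,1]-t[1])<50)
q=(P[m]-t)@M; print("head in tool: x",np.percentile(q[:,0],[1,99]),"y",np.percentile(q[:,1],[1,99]),"z",np.percentile(q[:,2],[1,99]))
print("tcp lat",D*az(t),"toolx.lat",M[:2,0]@lat,"tooly.lat",M[:2,1]@lat)
E
python3 meas.py; python3 - <<'E'
from h import *
im=eyes.camera("scene")["img"][85:235,325:465]; cv2.imwrite("pics/s4.png",cv2.resize(im,None,fx=4,fy=4,interpolation=cv2.INTER_NEAREST))
E
```

```text
9.65 [ 568.26104216 -171.11672269  265.5823587 ] [-0.4369535  -0.26911386 -0.22645231]
collar lateral mm -0.9263236506883896 width 40.81577162755491 263
collar near/far (top face depth) [np.float64(1041.6438757921715), np.float64(1055.785862180293), np.float64(1076.630394407123)] D 1060.4661441031642
stem 3 30 40 xy [ 566.7004191  -168.52969283] lat -2.184258711594453 depth 1057.3737093617306
stem 30 60 48 xy [ 566.64413451 -168.63004323] lat -2.2440524026788458 depth 1057.6520797377
stem 60 100 62 xy [ 566.78629194 -168.73547884] lat -1.9842389457946297 depth 1057.4290213411687
head in tool: x [-14.13780072  34.01244147] y [-35.39043413  13.10822153] z [-218.11730572    7.26532192]
tcp lat -1.699171929495605 toolx.lat 0.7613731332144095 tooly.lat 0.6483138935953886
```

View pics/s4.png

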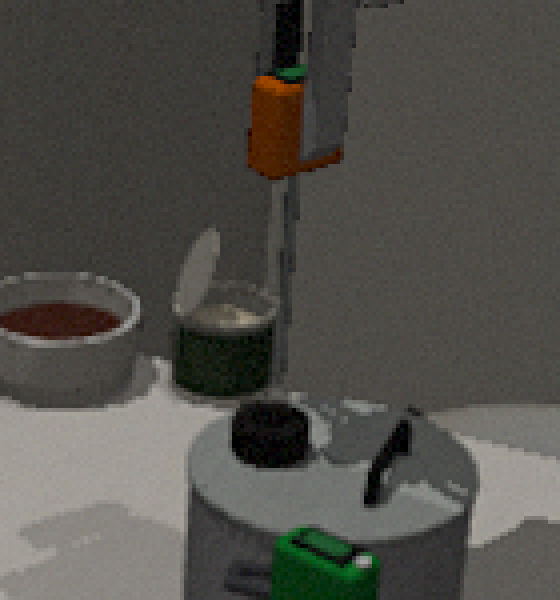

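The scene crop shows a vertical stem, tip at crop (279,385), just above the collar mouth at (271,415). The measurement puts it about 1.2 mm too far left laterally, while depth agrees. I'll correct that, go nearly down to the mouth and check again.

Emit:
{"fn": "arm_command", "kwargs": {"plan": [[-1,0.0009,0.0008,0.005,0],[-1,0,0,0.008,0],[-1,0,0,0.003,0],[-1,0,0,0,0],[-1,0,0,0,0]]}}

```text
clock: 10.38
eef_pos: [569.4, -170.6, 249.6]
eef_rot: [3.141, -0.0, 1.088]
wrist_force: [-0.0, -0.2, -1.5]
finger_gap: 23.9
finger_force: 25.0
```

```bash
python3 meas.py; python3 - <<'E'
from h import *
im=eyes.camera("scene")["img"][150:220,355:425]; cv2.imwrite("pics/s5.png",cv2.resize(im,None,fx=8,fy=8,interpolation=cv2.INTER_NEAREST))
E
```

```text
10.375 [ 569.38643951 -170.61057528  249.64568617] [-0.01294174 -0.24043405 -1.48182914]
collar lateral mm -0.9263236506883896 width 40.81577162755491 263
collar near/far (top face depth) [np.float64(1041.6438757921715), np.float64(1055.785862180293), np.float64(1076.630394407123)] D 1060.4661441031642
stem 3 30 36 xy [ 568.02569489 -168.67396372] lat -0.7586721782163873 depth 1058.2950972972142
stem 30 60 48 xy [ 567.8501466  -168.48061639] lat -1.2337300946967593 depth 1057.8472891055185
stem 60 100 61 xy [ 567.85008476 -168.02336925] lat -0.840173761232029 depth 1057.3532227397934
head in tool: x [-15.49476565  32.56632125] y [-32.74781451  18.08026522] z [-204.34299326  139.42676751]
tcp lat -0.46632754144804667 toolx.lat 0.7612999022869338 tooly.lat 0.6483998836320363
```

View pics/s5.png

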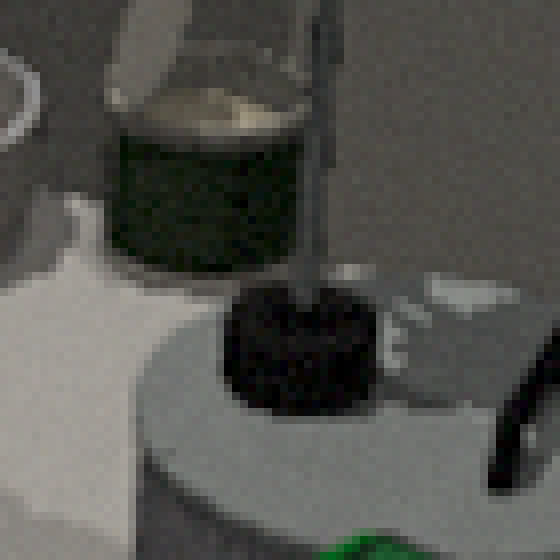

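The tip, at crop (308,304), sits over the middle of the collar mouth, whose expected centre at this height is (303,306). I'll descend through the collar.

Emit:
{"fn": "arm_command", "kwargs": {"plan": [[-1,0,0,0.005,0],[-1,0,0,0.008,0],[-1,0,0,0.008,0],[-1,0,0,0.008,0],[-1,0,0,0.008,0],[-1,0,0,0.008,0],[-1,0,0,0.007,0],[-1,0,0,0.003,0],[-1,0,0,0,0],[-1,0,0,0,0],[-1,0,0,0,0],[-1,0,0,0,0]]}}

```text
clock: 11.98
eef_pos: [569.4, -170.6, 194.6]
eef_rot: [3.141, -0.0, 1.088]
wrist_force: [-0.4, 0.2, -0.6]
finger_gap: 23.8
finger_force: 25.0
```

Emit:
{"fn": "arm_command", "kwargs": {"plan": [[-1,0,0,0.002,0],[-1,0,0,0.002,0],[-1,0,0,0,0],[-1,0,0,0,0]]}}

```text
clock: 12.48
eef_pos: [569.3, -170.6, 190.5]
eef_rot: [3.142, 0.0, 1.088]
wrist_force: [0.4, 0.0, -1.7]
finger_gap: 23.6
finger_force: 25.0
```

Emit:
{"fn": "arm_command", "kwargs": {"plan": [[-1,0,0,0.002,0],[-1,0,0,0.002,0],[-1,0,0,0,0],[-1,0,0,0,0]]}}

```text
clock: 12.98
eef_pos: [569.3, -170.6, 186.5]
eef_rot: [3.142, 0.0, 1.088]
wrist_force: [-0.2, 0.1, -0.2]
finger_gap: 23.6
finger_force: 25.0
```

Emit:
{"fn": "arm_command", "kwargs": {"plan": [[-1,0,0,0.002,0],[-1,0,0,0.002,0],[-1,0,0,0,0],[-1,0,0,0,0]]}}

```text
clock: 13.48
eef_pos: [569.3, -170.6, 182.5]
eef_rot: [3.142, 0.0, 1.088]
wrist_force: [-1.0, -0.6, -0.7]
finger_gap: 24.2
finger_force: 25.0
```

Emit:
{"fn": "arm_command", "kwargs": {"plan": [[-1,0,0,0.002,0],[-1,0,0,0.002,0],[-1,0,0,0,0],[-1,0,0,0,0]]}}

```text
clock: 13.98
eef_pos: [569.4, -170.6, 178.6]
eef_rot: [3.141, -0.0, 1.088]
wrist_force: [0.4, 0.6, 0.5]
finger_gap: 23.9
finger_force: 25.0
```

Emit:
{"fn": "arm_command", "kwargs": {"plan": [[-1,0,0,0.001,0],[-1,0,0,0.001,0],[-1,0,0,0,0],[-1,0,0,0,0]]}}

```text
clock: 14.48
eef_pos: [569.4, -170.6, 176.6]
eef_rot: [3.141, -0.0, 1.088]
wrist_force: [0.4, -1.4, 1.9]
finger_gap: 23.8
finger_force: 25.0
```

```bash
cat > avg.py <<'E'
from h import *
f=[]
for i in range(14):
    eyes.camera("scene"); s=manip.read_state(); f.append(np.r_[s['wrist_force'],s['moment']])
f=np.array(f); print(s['clock'],s['eef_pos'],f.mean(0).round(2),f.std(0).round(2))
E
python3 avg.py
```

```text
15.175 [ 569.32437852 -170.59065223  176.44630647] [ 0.49 -0.11  2.22 -0.13 -0.11  0.  ] [0.48 0.48 0.44 0.03 0.04 0.02]
```

Emit:
{"fn": "arm_command", "kwargs": {"plan": [[-1,0,0,-0.003,0],[-1,0,0,-0.005,0],[-1,0,0,-0.005,0],[-1,0,0,-0.005,0],[-1,0,0,-0.004,0],[-1,0,0,-0.0023,0],[-1,0,0,0,0],[-1,0,0,0,0],[-1,0,0,0,0],[-1,0,0,0,0]]}}

```text
clock: 16.42
eef_pos: [569.3, -170.6, 200.7]
eef_rot: [-3.141, 0.0, 1.088]
wrist_force: [-0.6, 0.7, -1.1]
finger_gap: 23.9
finger_force: 25.0
```

```bash
python3 avg.py; python3 meas.py; python3 - <<'E'
from h import *
im=eyes.camera("scene")["img"][120:220,345:445]; cv2.imwrite("pics/s6.png",cv2.resize(im,None,fx=6,fy=6,interpolation=cv2.INTER_NEAREST))
E
```

```text
17.125 [ 569.29620563 -170.57715451  200.73837911] [ 0.11  0.17 -0.67 -0.06  0.09 -0.01] [0.46 0.42 0.32 0.02 0.03 0.03]
17.125 [ 569.29620563 -170.57715451  200.73837911] [ 0.28812445  0.41554638 -0.85700379]
collar lateral mm -0.9263236506883896 width 40.81577162755491 263
collar near/far (top face depth) [np.float64(1041.6438757921715), np.float64(1055.785862180293), np.float64(1076.630394407123)] D 1060.4661441031642
stem 3 30 43 xy [ 565.48290655 -157.95964939] lat 1.1243217806315737 depth 1046.7315101383372
stem 30 60 231 xy [ 566.80478261 -165.05497719] lat -0.9981597615910114 depth 1052.0554714738705
stem 60 100 62 xy [ 567.88564607 -168.62454393] lat -1.0790537926924562 depth 1057.962820836518
head in tool: x [-16.44366819  32.42997652] y [-39.08152848  11.46542114] z [-219.01127003   89.27957671]
tcp lat -0.5376089686989202 toolx.lat 0.761312323795164 tooly.lat 0.6483853363890857
```

View pics/s6.png

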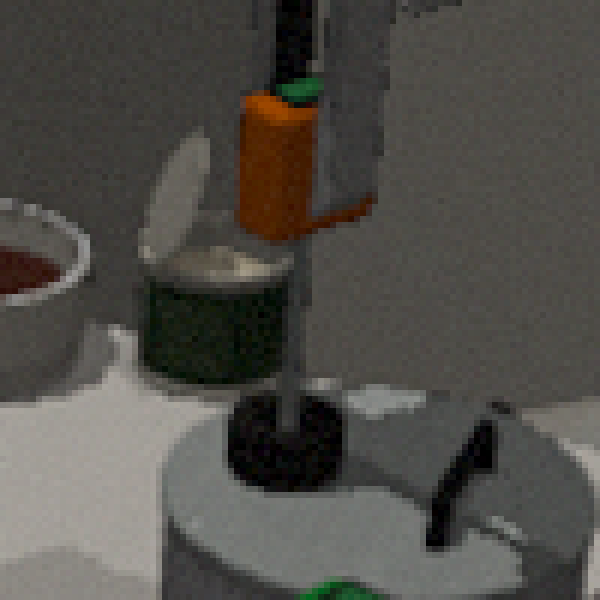

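The stem, entering at crop (288,430), is centred in the collar at (286,420). It hangs freely at about 20 mm above the contact height, so I'm handing the job in.

```bash
python3 -c "
from cell import ticket
print(ticket.sign_off())"
```

```text
the job is handed in; nothing more can be done
None
```

I handed the job in with the orange probe held still and upright in the collar, its tip about 20 mm above the steaming plate after a contact of about 3 N; the sign-off returned no verdict.

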